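# Pull two nested guide sleeves apart and sort them by size

### The job

A small steel guide sleeve has been put away standing inside a large brass one. Pull the two apart and stand each of them upright, flat on the floor of the blue row tray of its own size, in the free space beside the sample sleeve that is fixed there.

Things in the scene. Friction and masses are not known exactly. Their poses are not given: they have to be found in the camera images.
- sleeve_small: Loose small sleeve: steel tube 30 mm across, bore 18, 70 mm tall, 0.2 kg. Origin: centre of its underside, z up its axis. It stands on the bench inside the loose large sleeve with 4 mm play all round; its top 30 mm stick out. Beware the fixed upright grey mould half left of the work (x 0.34 to 0.48, y -0.13 to 0.08), 0.26 m high, 0.39 m with its T-handle: pass over or round it.
- sleeve_large: Loose large sleeve: brass tube open at both ends, 50 mm across, bore 38, 40 mm tall, 0.3 kg. Origin: centre of its underside, z up its axis. It stands on the bench round the small sleeve. This pair and the two trays stand side by side, in any order.
- tray_small: Row tray for the small size: blue, fixed, 154 mm long (its x, roughly away from the robot) by 64 wide (y), rim 12 mm high, walls and floor 5 mm thick (floor 5 mm above the bench, 54 mm wide inside). Origin: centre of its underside. A steel sample sleeve, 30 mm across, 70 tall, is fixed at x = -38 mm, in the half nearer the robot; the free half's middle is x = +35 mm, y = 0.
- tray_large: Row tray for the large size: blue, fixed, 154 mm long (its x, roughly away from the robot) by 84 wide (y), rim 12 mm high, walls and floor 5 mm thick (floor 5 mm above the bench, 74 mm wide inside). Origin: centre of its underside. A brass sample sleeve, 50 mm across, 40 tall, is fixed at x = -38 mm, in the half nearer the robot; the free half's middle is x = +35 mm, y = 0.
Things that resemble listed ones, but are neither listed nor needed, are in the scene too. Leave any black or orange look-alike of the sleeve_small alone.

How it is judged:
By the outcome, as a careful person would: the job done as asked, in the order asked, and still so for the second after the job is handed in, with the robot touching nothing.
It also fails if it takes over 58 s, if anything falls off the work surface, if the arm or the gripper's body presses on something with over 40 N, if the wrist force passes 120 N, or if a joint passes its speed limit or range.

### The arm

A 6-joint arm with a two-finger parallel gripper is mounted at the origin on the work surface; the furniture and walls round the work are solid. World frame = base frame: x ahead of the robot, y to its left, z up, the work surface at z = 0. Lengths are in mm, angles in rad, forces in N, time in s.
With the tool pointing down it reaches from about 275 to 825 mm from the base axis. Payload 4.9 kg.
Tool frame: the origin (TCP) lies at the very end of the fingers, on their centre line; the grasp point (between the pads) lies 19 mm behind it; z points along the fingers, y is the line along which they close (so a half turn about z gives the same grasp; the last joint's range is limited). The gripper opens to 85 mm and grips with 20 to 120 N. Pads are 22 mm wide; open, the fingers measure 114 mm over their backs; the gripper's body (76 mm by 85 mm) begins 54 mm behind the grasp point. The pads swing forward as they close: fully open they stand 13 mm farther back than shut.
Start: joints at [1.031, 0.326, -0.193, 1.052, 0, 1.437], TCP at [217.111, 505.353, 231.281] pointing down, gripper open.
Joint ranges: [-2.65, 2.65], [-0.97, 1.79], [-1.3, 1.35], [-1.93, 2.1], [-1.47, 1.37], [-3.14, 3.14]. Speed limits (rad/s): [2.57, 2.57, 3.14, 3.14, 3.14, 3.14].

### API

Orientations are given as [roll, pitch, yaw] about the fixed x, y, z axes, in that order (R = Rz(yaw) Ry(pitch) Rx(roll)).
In Python, from bench import bot, solve_ik, imaging gives the robot as it stands. Calls block until the motion is done:
- bot.move_ptp(position, orientation): joint-space move of the TCP to a pose.
- bot.movel(position, rot=None, max_speed=150, threshold=None): straight line of the TCP; rot=None keeps the orientation; max_speed is the mean speed in mm/s. With threshold (N) it stops when the force on the tool has changed by that much, and returns True; else False.
- bot.move_j(angles): joint-space move.
- bot.grip(opening, effort=None): opening from 0.0 (shut) to 1.0 (fully open); effort is the grip in N (None keeps the last); returns when the fingers have stopped.
- bot.dwell(seconds).
- solve_ik(position, orientation): joint angles nearest the present ones, or None.
- bot.get_state(): the state.
- imaging.capture(name): name is "side" or "top"; returns the picture (384x512x3 uint8, blue, green, red); there is no depth.
- imaging.camera_model(name): a dict with "K" (3x3 intrinsics, pixels), "position" and "rotation" of the camera in the world. Camera axes: x right, y up, looking along -z (the intrinsics and any distortion apply to the point x, -y, -z); pixel columns grow to the right and rows downward; lengths in mm; the calibration is good to about 2 mm. A picture is of the moment at which its call begins. camera_model takes no time and is no camera call.
A pose or a line that the arm cannot do raises bot.IKError and nothing moves.
- bot.sign_off(): hands the job in; it is judged then, once.
The state is a dict: "t": time; "qpos": joint angles; "joint_velocities": joint speeds; "effort": joint torques, N m; "tcp_pos": TCP position; "orientation": TCP orientation; "contact_force": force on the tool from outside, world axes, zero at the start; "wrist_torque": the same for the moment, N m; "opening": opening from 0.0 (shut) to 1.0 (fully open); "gripper_force": force on a finger pad.
Only numpy, scipy, OpenCV 4.12 (cv2) and the standard library are available. Lean on these libraries where they do the work, as an engineer would, in place of code of your own. Each camera call takes 0.05 s, during which the arm holds its last target. There are 200 camera calls.

## Working session

There is one attempt and no reset: what is moved stays moved. The work goes in short steps, each a Python script; the robot and the scene stay as the last script left them, time stands still between calls to the robot, and variables do not carry over. Pictures are saved under pics/ and viewed, at most 10 in all, crops included, and the job is handed in when it is done.

```bash
mkdir -p pics
python3 - <<'E'
from bench import bot, solve_ik, imaging
import cv2
for n in("side","top"):
    cv2.imwrite(f"pics/{n}0.png",imaging.capture(n)); m=imaging.camera_model(n); print(n,{k:(v.round(3).tolist() if hasattr(v,'round') else v) for k,v in m.items()})
s=bot.get_state(); print(s["t"],s["orientation"],s["tcp_pos"])
E
```

```text
side {'K': [[420.047, 0.0, 248.82], [0.0, 420.047, 194.604], [0.0, 0.0, 1.0]], 'position': [194.152, -1009.561, 554.952], 'rotation': [0.903, -0.003, -0.256]}
top {'K': [[362.975, 0.0, 251.443], [0.0, 362.975, 190.456], [0.0, 0.0, 1.0]], 'position': [261.487, -347.756, 897.407], 'rotation': [0.113, -0.042, -1.541]}
0.1 [-3.14013122e+00 -2.04002495e-04  2.73582621e+00] [216.84156191 504.91693977 230.59932083]
```

View pics/top0.png

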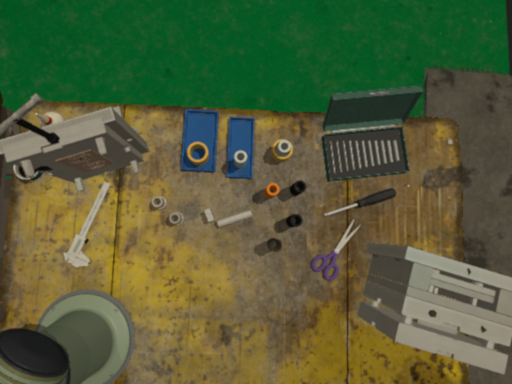

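View pics/side0.png

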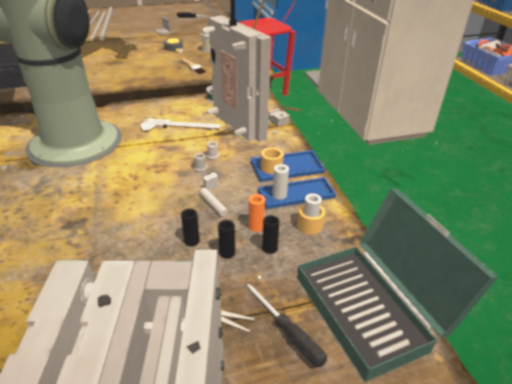

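The top view shows the pair (steel in brass) at (283,149). The large tray is at (200,140) and the small tray at (240,148). The mould is at (75,150) and the toolbox at (365,140).

Could be taken for the small sleeve:
- Fixed steel sample at (240,157), in the tray.
- Orange tube at (272,190).
- Black tubes at (298,187), (294,220) and (274,244).
- Grey nuts at (158,203) and (176,218).

Could be taken for the large sleeve: the fixed brass sample at (198,153).

I choose the pair at (283,149), which is (313,212) in the side view.

```bash
cat > h.py <<'E'
import cv2, numpy as np
from scipy.spatial.transform import Rotation as Ro
from bench import bot, solve_ik, imaging
def cam(n):
    m=imaging.camera_model(n); return np.array(m["K"]),np.array(m["position"]),Ro.from_euler("xyz",m["rotation"]).as_matrix()
def ray(n,p,z):
    K,c,R=cam(n); d=np.linalg.solve(K,[p[0],p[1],1.]); d=R@(d*[1,-1,-1]); return (c+d*(z-c[2])/d[2])[:2]
def proj(n,P):
    K,c,R=cam(n); q=K@((R.T@(np.array(P,float)-c))*[1,-1,-1]); return q[:2]/q[2]
def blobs(img,lo,hi,amin=40):
    m=cv2.inRange(cv2.cvtColor(img,cv2.COLOR_BGR2HSV),lo,hi)
    return [c for c in cv2.findContours(m,cv2.RETR_EXTERNAL,cv2.CHAIN_APPROX_NONE)[0] if cv2.contourArea(c)>amin]
E
python3 - <<'E'
from h import *
t=cv2.imread("pics/top0.png"); s=cv2.imread("pics/side0.png")
for c in blobs(t,(100,120,60),(125,255,255),500):
    r=cv2.minAreaRect(c); b=cv2.boxPoints(r)
    w=np.array([ray("top",p,12) for p in b]); w=w[np.argsort(w[:,0])]
    print("tray",r[0],w.round(0).tolist(),"mean",w.mean(0).round(1))
hsv=cv2.cvtColor(t,cv2.COLOR_BGR2HSV)
print("brass hsv",hsv[158,275],hsv[153,190],hsv[149,284],hsv[142,285],"wood",hsv[170,300])
print([ray("top",(284,147),70),ray("side",(314,199),70)], ray("top",(282,150),40))
# scale crops x6
a=cv2.resize(t[100:190,175:320],None,fx=5.4,fy=5.4,interpolation=cv2.INTER_CUBIC)[:480]
b=cv2.resize(s[140:250,240:350],None,fx=5,fy=5,interpolation=cv2.INTER_CUBIC)
cv2.imwrite("pics/cropt.png",a); cv2.imwrite("pics/crops.png",b)
E
```

```text
tray (240.14883422851562, 147.14303588867188) [[395.0, -320.0], [395.0, -382.0], [547.0, -319.0], [548.0, -381.0]] mean [ 471.2 -350.5]
tray (199.50613403320312, 140.16712951660156) [[406.0, -288.0], [410.0, -206.0], [560.0, -293.0], [563.0, -209.0]] mean [ 484.9 -249.2]
brass hsv [ 20 176  81] [ 20 163 133] [ 26  36 107] [ 27  30 154] wood [ 19  75 112]
[array([ 461.10583825, -452.61182996]), array([ 464.30660964, -457.17664282])] [ 460.75053049 -451.70012801]
```

View pics/cropt.png

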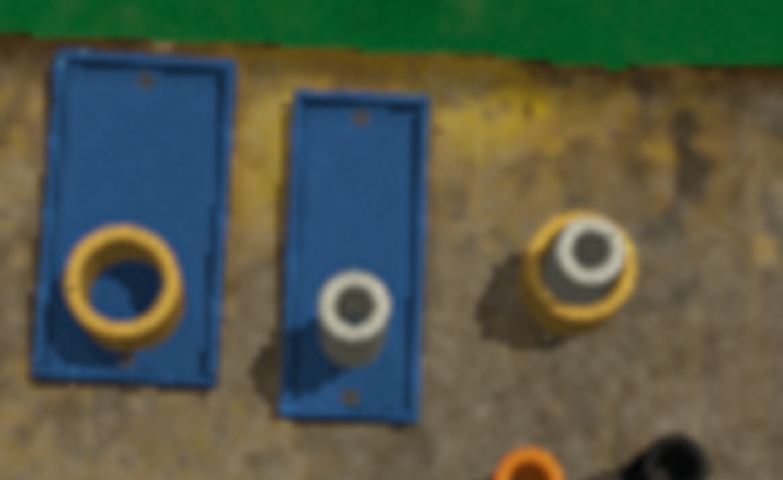

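View pics/crops.png

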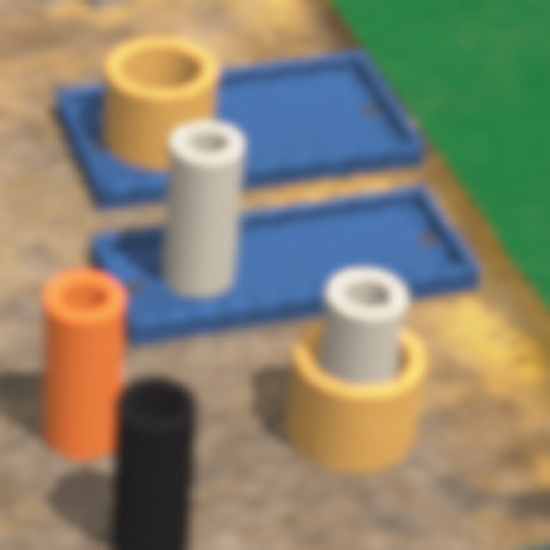

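The crop confirms the choice: the steel tube stands in the brass one at crop (590,250). The fixed samples are in the near halves of the trays, so the far halves are free.

Run:
```python
from h import *
print("steel",ray("top",(283.9,145.9),70),ray("side",(313,198.4),70))
print("brass",ray("top",(282.3,149.2),40),ray("side",(311.4,212),40))
f=lambda x,y:(175+x/5.4-.4,100+y/5.4-.4); g=lambda x,y:(240+x/5-.4,140+y/5-.4)
print("sampleS",ray("top",f(354,306),75),ray("side",g(207,141),75))
print("sampleL",ray("top",f(123,286),45),ray("side",g(161,70),45))
s=cv2.imread("pics/side0.png")
# tray rim far corners, side view
print("traySfar",ray("side",g(427,189),12),ray("side",g(479,275),12),"trayLfar",ray("side",g(364,50),12),ray("side",g(423,155),12))
print("top far",ray("top",f(295,92),12),ray("top",f(430,95),12),ray("top",f(55,50),12),ray("top",f(236,60),12))
q=bot.get_state()["qpos"]
for p in [(217,505,470),(460,-454,470),(460,-454,200),(460,-454,14),(506,-350,60),(520,-251,20)]:
  for y in (0,np.pi): 
    r=solve_ik(p,(np.pi,0,y)); print(p,round(y,1),None if r is None else np.round(r,2))
```

```text
steel [ 463.71978322 -452.32658331] [ 463.17333914 -455.06171646]
brass [ 462.75145905 -452.38934473] [ 461.78564805 -458.35831821]
sampleS [ 434.13289446 -350.98532982] [ 434.35769771 -352.64988294]
sampleL [ 445.50546612 -249.16574139] [ 446.81476263 -253.21478581]
traySfar [ 548.31064838 -326.00685599] [ 545.41881748 -388.53286812] trayLfar [ 563.59082004 -211.60253429] [ 556.77905966 -301.21636342]
top far [ 547.38176705 -320.52718662] [ 548.63895316 -383.30309625] [ 562.6444063  -208.90797995] [ 561.51752494 -292.61817053]
(217, 505, 470) 0 [ 1.03  0.3   0.37  1.64  0.   -2.11]
(217, 505, 470) 3.1 [1.03 0.3  0.37 1.64 0.   1.03]
(460, -454, 470) 0 [-0.89  0.54  0.75  1.78  0.    2.25]
(460, -454, 470) 3.1 [-0.89  0.54  0.75  1.78  0.   -0.89]
(460, -454, 200) 0 [-0.89  0.53  0.04  1.08  0.    2.25]
(460, -454, 200) 3.1 [-0.89  0.53  0.04  1.08  0.   -0.89]
(460, -454, 14) 0 [-0.89  0.7  -0.17  0.7   0.    2.25]
(460, -454, 14) 3.1 [-0.89  0.7  -0.17  0.7   0.   -0.89]
(506, -350, 60) 0 [-0.73  0.6  -0.23  0.74  0.    2.42]
(506, -350, 60) 3.1 [-0.73  0.6  -0.23  0.74  0.   -0.73]
(520, -251, 20) 0 [-0.58  0.59 -0.37  0.61  0.    2.56]
(520, -251, 20) 3.1 [-0.58  0.59 -0.37  0.61  0.   -0.58]
```

Run:
```python
from h import *
from scipy.optimize import least_squares
D=[]
for x in (400,500,600,650):
  for z in (20,150,300,450):
    r=solve_ik((x,-250,z),(np.pi,0,np.pi))
    if r is not None: D.append((x,-250,z,*r))
D=np.array(D);q1,q2,q3,q4=D[:,3:7].T
rad=D[:,0]*np.cos(q1)+D[:,1]*np.sin(q1); off=-D[:,0]*np.sin(q1)+D[:,1]*np.cos(q1); print("offset",off.round(0)[:3])
def f(p,s=0):
    L1,a,L2,b,r0,z0=p; t1=q2+a; t2=q2-q3+b
    return np.r_[L1*np.sin(t1)+L2*np.sin(t2)+r0-rad, L1*np.cos(t1)+L2*np.cos(t2)+z0-D[:,2]]
for b in (0,.8,1.57,2.4):
    o=least_squares(f,[400,0,400,b,0,0]); print(o.cost.round(3),o.x.round(2))
```

```text
offset [74. 74. 74.]
0.0 [ 514.      0.    404.25    1.4    -0.   -118.7 ]
0.0 [ 514.      0.    404.25    1.4    -0.   -118.7 ]
0.0 [ 514.     -0.    404.25    1.4    -0.   -118.7 ]
0.0 [ 514.     -0.    404.25    1.4     0.   -118.7 ]
```

```bash
cat >> h.py <<'E'
DN=(np.pi,0,np.pi)
def st(msg):
    s=bot.get_state(); print(msg,round(s["t"],1),s["tcp_pos"].round(1),"op",round(s["opening"],3),"gf",np.round(s["gripper_force"],1),"F",np.round(s["contact_force"],1))
E
python3 - <<'E'
from h import *
bot.movel((217,505,460),max_speed=250)
bot.move_ptp((463.4,-453.7,460),DN); st("over")
bot.movel((463.4,-453.7,100),max_speed=250)
print(bot.movel((463.4,-453.7,42.5),max_speed=60,threshold=12)); st("down")
bot.grip(0.0,40); st("grip")
cv2.imwrite("pics/side1.png",cv2.resize(imaging.capture("side")[120:260,230:370],None,fx=4,fy=4,interpolation=cv2.INTER_CUBIC))
E
```

```text
over 4.6 [ 464.  -453.   460.1] op 1.0 gf 0.0 F [ 0.2  0.5 -0.2]
False
down 7.3 [ 463.7 -454.    43. ] op 1.0 gf 0.0 F [-0.8 -0.3  0.2]
grip 7.9 [ 463.5 -453.7   42.7] op 0.331 gf 41.7 F [-0.2  0.   2. ]
```

View pics/side1.png

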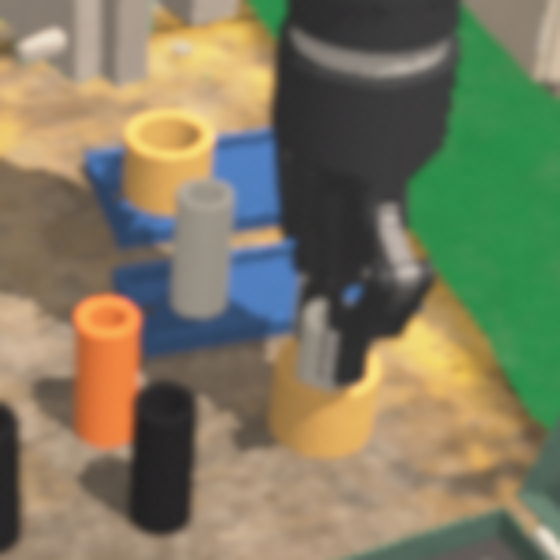

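The fingers hold the steel tube just above the brass, at about (325,350) in the picture.

Run:
```python
from h import *
bot.movel((463.4,-453.7,150),max_speed=100); st("lift")
bot.movel((507,-351.3,150),max_speed=200)
bot.movel((507,-351.3,60),max_speed=150)
print(bot.movel((507,-351.3,46.5),max_speed=20,threshold=6)); st("touch")
cv2.imwrite("pics/side2.png",cv2.resize(imaging.capture("side")[100:260,220:370],None,fx=3.6,fy=3.6,interpolation=cv2.INTER_CUBIC))
```

```text
lift 9.2 [ 463.  -453.2  149.1] op 0.33 gf 41.3 F [ 0.3 -0.4 -2. ]
True
touch 11.2 [ 507.  -351.1   47.7] op 0.329 gf 41.8 F [-0.2  0.5  4.1]
```

View pics/side2.png

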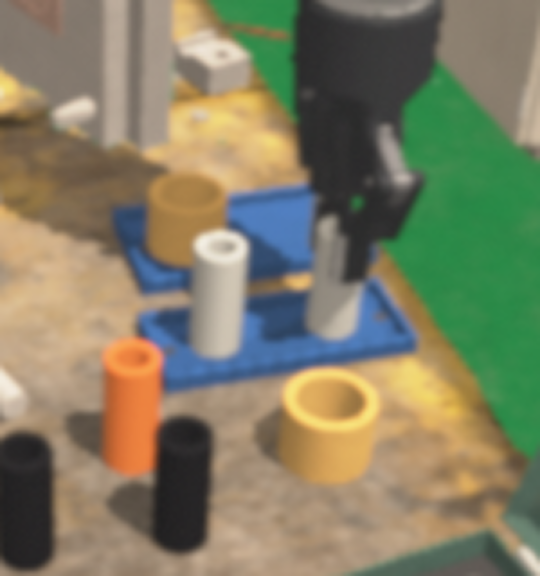

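The small sleeve stands upright on the far half of its tray at (335,290), and the brass sleeve stays alone at (330,402), unmoved.

Run:
```python
from h import *
bot.grip(0.7); bot.movel((507,-351.3,150),max_speed=150); st("off")
bot.grip(1.0)
bot.movel((462.5,-455,120),max_speed=200)
bot.movel((462.5,-455,50),max_speed=150)
print(bot.movel((462.5,-455,9),max_speed=50,threshold=12)); st("down")
bot.grip(0.0,40); st("grip")
bot.movel((462.5,-455,150),max_speed=120); st("lift")
bot.movel((519,-253,150),max_speed=200)
bot.movel((519,-253,40),max_speed=150); st("hover")
cv2.imwrite("pics/side3.png",cv2.resize(imaging.capture("side")[100:260,220:370],None,fx=3.6,fy=3.6,interpolation=cv2.INTER_CUBIC))
```

```text
off 12.5 [ 506.5 -350.9  149.1] op 0.695 gf 0.0 F [-0.6  0.  -0.3]
False
down 15.2 [ 462.7 -455.2    9.3] op 1.001 gf 0.0 F [0.8 0.4 0.7]
grip 15.7 [ 462.8 -454.5    9.6] op 0.575 gf 41.5 F [0.2 3.4 5.4]
lift 17.0 [ 462.  -454.5  148.9] op 0.574 gf 41.9 F [-0.1 -0.1 -3.9]
hover 19.1 [ 519.6 -253.7   40.7] op 0.573 gf 41.9 F [ 0.3  0.5 -2.8]
```

View pics/side3.png

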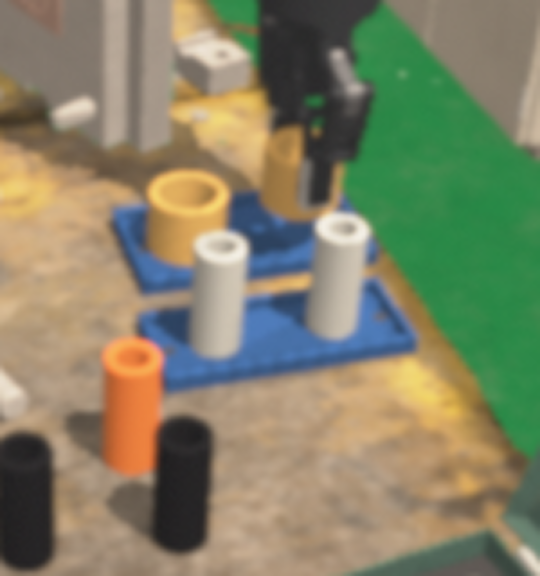

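The brass sleeve hangs level above the free half of its tray at (300,170), and the small sleeve stands upright at (338,275).

Run:
```python
from h import *
print(bot.movel((519,-253,13),max_speed=20,threshold=6)); st("touch")
bot.grip(0.8); bot.movel((519,-253,200),max_speed=150); st("off")
bot.movel((440,-480,300),max_speed=250)
a=cv2.resize(imaging.capture("top")[90:190,170:300],None,fx=4,fy=4,interpolation=cv2.INTER_CUBIC)
b=cv2.resize(imaging.capture("side")[100:240,220:350],None,fx=2.857,fy=2.857,interpolation=cv2.INTER_CUBIC)
cv2.imwrite("pics/end.png",cv2.resize(np.hstack([a[:400],b[:400,:270+100]]),None,fx=.89,fy=.89))
```

```text
True
touch 20.3 [ 518.8 -252.9   14.6] op 0.575 gf 42.7 F [-0.9  0.1  5.8]
off 22.0 [ 518.4 -252.6  199. ] op 0.8 gf 0.0 F [-0.4 -0.3 -0.1]
```

View pics/end.png

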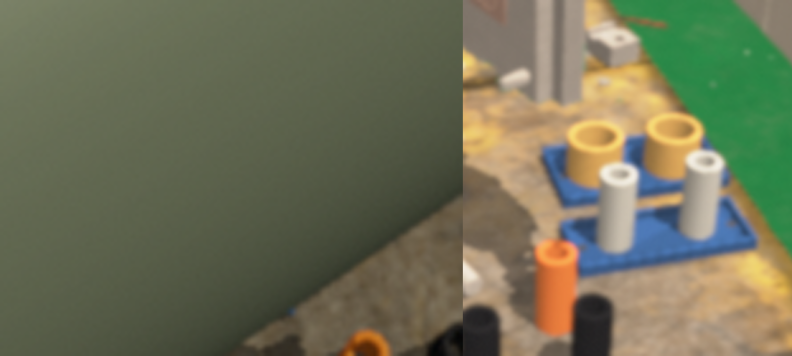

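Both sleeves stand upright in the far halves of their trays, brass at (673,145) and steel at (702,195). The arm is clear of them, so I'm handing in.

```bash
python3 -c "
from bench import bot
print(bot.sign_off())"
```

```text
the job is handed in; nothing more can be done
None
```

The small steel sleeve and the large brass one are apart, each standing upright in the free half of its own tray, and I handed the job in at about 23 s of the 58 s allowed; the final check was from the side camera only, since the arm blocked the top view.

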